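# Bolt the board holder to the T-slot rail

## Robot

A 7-joint arm with a two-finger parallel gripper is mounted at the origin on the work surface. World frame = base frame: x ahead of the robot, y to its left, z up, the work surface at z = 0. Lengths are in m, angles in rad, forces in N, time in s.
With the tool pointing down it reaches from about 0.35 to 0.9 m from the base axis. Payload 8.1 kg.
Tool frame: the origin (TCP) lies between the finger pads; the fingertips stand 14 mm ahead of it and the grasp point (between the pads) lies 5 mm behind it; z points along the fingers, y is the line along which they close (so a half turn about z gives the same grasp; the last joint's range is limited). The gripper opens to 85 mm and grips with 20 to 120 N. Pads are 22 mm wide; open, the fingers measure 114 mm over their backs; the gripper's body (76 mm by 85 mm) begins 54 mm behind the grasp point. The pads swing forward as they close: fully open they stand 13 mm farther back than shut.
Start: joints at [-1.33, 0.434, 0.025, 1.573, -0.012, 1.134, -0.075], TCP at [0.211, 0.588, 0.245] pointing down, gripper open.
Joint ranges: [-2.62, 2.62], [-0.44, 2.09], [-1.27, 1.32], [0.08, 2.57], [-1.32, 4.46], [0.12, 2], [-2.74, 2.74]. Speed limits (rad/s): [2.22, 2.22, 3.01, 3.01, 3.14, 3.14, 3.14].

## Interface

Orientations are given as a rotation vector (axis times angle).
In Python, from rig import robot gives the robot as it stands.
- The arm moves only by the tool play_rows, never from a script. Its argument "plan" is a list of rows, each a list of 5 numbers: the opening, from 0 (shut) to 1 (fully open), then the shift along the tool's x, y, z in cm, then the turn about the tool's z in rad. In form: [[jaw, dx, dy, dz, roll], ...]. A call has 1 to 12 rows; each row is the pose to reach, as a shift and turn from the pose commanded when the call began, along the tool's axes at that moment; what a row does not reach only later rows make up. A row lasts 1/12 s, in which the tool goes at most 41.7 mm and 7.16 degrees, less where a joint would pass 70% of its speed; a pose out of reach is approached as far as the arm can. A call with a gripper value outside its range is refused whole. The fingers move at their own pace and stop on an object; "newtons" is the grip in N (left out, the last holds). Time passes only in rows, so rows that repeat a pose let the fingers close. It gives the time, the measured TCP pose, the force, the opening and the grip force at its end, in the units of the state.
- robot.read_state(): the state, without advancing time (a new reading comes with each control period).
- robot.read_camera(name): name is "scene" or "top" or "wrist"; returns the picture (420x560x3 uint8, red, green, blue); there is no depth.
- robot.camera_params(name): a dict with "fx", "fy", "cx", "cy" (pixels), "D" ([k1, k2, p1, p2, k3] as OpenCV has them; the pictures are not rectified), "eye" and "rotation" of the camera in the world; the wrist camera has in their place "T_tool_cam" (4x4, takes a point from camera to tool coordinates, whose origin is the TCP and whose axes are the flange's). Camera axes: x right, y up, looking along -z (the intrinsics and any distortion apply to the point x, -y, -z); pixel columns grow to the right and rows downward; lengths in m; the calibration is good to about 2 mm. A picture is of the moment at which its call begins: read the wrist's pose just before it. camera_params takes no time and is no camera call.
- robot.hand_in(): hands the job in; it is judged then, once.
The state is a dict: "clock": time; "joint_pos": joint angles; "joint_velocities": joint speeds; "joint_torque": joint torques, N m; "tool_pos": TCP position; "eef_rot": TCP orientation; "contact_force": force on the tool from outside, world axes, zero at the start; "ft_torque": the same for the moment, N m; "grip_width": finger opening in m; "gripper_force": force on a finger pad.
Only numpy, scipy, OpenCV 4.12 (cv2) and the standard library are available. Lean on these libraries where they do the work, as an engineer would, in place of code of your own. Each camera call takes 0.05 s, during which the arm holds its last target. There are 200 camera calls.

## Task

Fasten the board holder to the T-slot rail on the bench: drop the T-bolt (rectangular head, bar grip) into the slot on the free stretch in front of the holder's notched foot, head lengthwise, slide it along all the way into the notch, then turn it a quarter turn either way so that its head locks crosswise under the lips. Let go and leave it upright; leave the similar round-footed stud standing where it is.

Things in the scene. Friction and masses are not known exactly. Their poses are not given: they have to be found in the camera images.
- tbolt: T-bolt standing on its head on the bench, 72 mm tall, about 0.14 kg: steel head 50 (x) x 22 (y) x 10 mm; shank 10 mm diameter with a collar 28 mm in diameter 34-40 mm up; on top a black bar grip 50 (x) x 16 (y) mm, from 46 to 72 mm up, parallel to the head. Origin: centre of the head's underside; z up, x along head and grip.
- rail: Grey aluminium rail fixed to the bench, 78 (x) x 360 (y) x 30 mm high. Its slot runs along y in the middle, 32 mm wide between lips that lie 22-30 mm above the bench; the cavity below is 66 mm wide, its floor 6 mm above the bench. The T-bolt's head passes only lengthwise and has room to turn inside. Origin: middle of the underside; z up.
- holder: Holder fixed on the rail, axes parallel to it. Pale steel foot plate 74 mm wide, top 36 mm above the bench, with a notch 20 mm wide over the slot, open to -y (the free stretch), from y=-26 (plate edge) to y=+10 mm (closed end); only the shank fits it. Origin: where the shank belongs, 30 mm above the bench. At y=+92 mm a green circuit board 100 mm wide stands across, top 86 mm above the bench.
- round_stud: Bystander, similar but with a round steel foot 48 mm in diameter and a round black knob 40 mm in diameter, 72 mm tall; does not fit the slot. Origin: centre of its underside. It and the T-bolt stand on opposite sides of the rail, either way about.
Things that resemble listed ones, but are neither listed nor needed, are in the scene too. What is shaped like the tbolt but orange or red is not meant.

How it is judged:
By the outcome, as a careful person would: the job done as asked, in the order asked, and still so for the second after the job is handed in, with the robot touching nothing.
It also fails if it takes over 51 s, if anything falls off the work surface, if the arm or the gripper's body presses on something with over 40 N, if the wrist force passes 120 N, or if a joint passes its speed limit or range.

## Working session

There is one attempt and no reset: what is moved stays moved. The work goes in short steps, Python scripts to look and compute and a tool call to move; the robot and the scene stay as the last step left them, time stands still between calls to the robot, and variables do not carry over. Pictures are saved under pics/ and viewed, at most 10 in all, crops included, and the job is handed in when it is done.

Besides the shell and the picture viewer there is one more tool, called after "Emit:" by a JSON object that holds its "fn" and its "kwargs". play_rows: Moves the arm, as the interface text tells. Its arguments: {"type":"object","properties":{"plan":{"type":"array","items":{"type":"array","items":{"type":"number"}}},"newtons":{"type":"number"}},"required":["plan"]}

```bash
mkdir -p pics
cat > h.py <<'E'
import cv2, numpy as np
from scipy.spatial.transform import Rotation as R
from rig import robot
def snap(n,f):
    s=robot.read_state(); im=robot.read_camera(n); cv2.imwrite('pics/'+f,im[:,:,::-1]); return im,s
def cam(n,s=None):
    p=robot.camera_params(n)
    K=np.array([[p['fx'],0,p['cx']],[0,p['fy'],p['cy']],[0,0,1.]]); D=np.array(p['D'],float)
    if 'eye' in p: return K,D,np.array(p['eye']),np.array(p['rotation'])
    T=np.array(p['T_tool_cam']); Rt=R.from_rotvec(s['eef_rot']).as_matrix()
    return K,D,Rt@T[:3,3]+np.array(s['tool_pos']),Rt@T[:3,:3]
def rays(c,uv):
    K,D,e,Rm=c
    q=cv2.undistortPoints(np.array(uv,float).reshape(-1,1,2),K,D).reshape(-1,2)
    return e,np.c_[q[:,0],-q[:,1],-np.ones(len(q))]@Rm.T
def onz(c,uv,z):
    e,d=rays(c,uv); return e+d*((z-e[2])/d[:,2])[:,None]
def proj(c,P):
    K,D,e,Rm=c
    q=(np.atleast_2d(P)-e)@Rm; q=q*[1,-1,-1]
    return cv2.projectPoints(q,np.zeros(3),np.zeros(3),K,D)[0].reshape(-1,2)
E
python3 - <<'E'
from h import *
for n in('scene','top'):
    im,s=snap(n,n+'0.png'); c=cam(n); print(n,c[2],c[3].round(2).tolist(),c[0][0,0])
print(s)
E
```

```text
scene [ 0.99601522 -0.33275565  0.89235798] [0.57, 0.32, 0.96] 418.65973598033844
top [ 0.24809377 -0.02552614  1.17589557] [0.18, -0.17, -1.6] 450.2808055543501
{'clock': 0.05, 'joint_pos': array([-1.32959907,  0.43516835,  0.02492514,  1.57406108, -0.01160722,
        1.13397717, -0.07508565]), 'joint_velocities': array([ 5.20633120e-04, -1.74261738e-03, -5.30455893e-04, -6.07453444e-04,
        1.41684965e-03, -9.49853777e-05, -4.60592782e-04]), 'joint_torque': array([ 4.04853781e-03, -6.72408700e+01,  1.02955699e+00, -3.17252791e+01,
        1.58662442e-02,  7.45239027e-03, -9.55942141e-06]), 'tool_pos': array([0.21053252, 0.58798761, 0.24457325]), 'eef_rot': array([-5.37377605e-01, -3.09514306e+00,  2.29657871e-03]), 'contact_force': array([ 0.3285617 , -0.48716976,  0.57244962]), 'ft_torque': array([-0.01811154,  0.02205681,  0.00912208]), 'gripper_force': 0.0, 'grip_width': 0.08504971479970044}
```

View pics/top0.png

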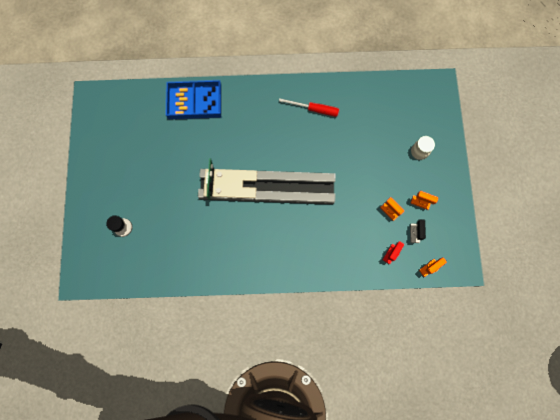

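View pics/scene0.png

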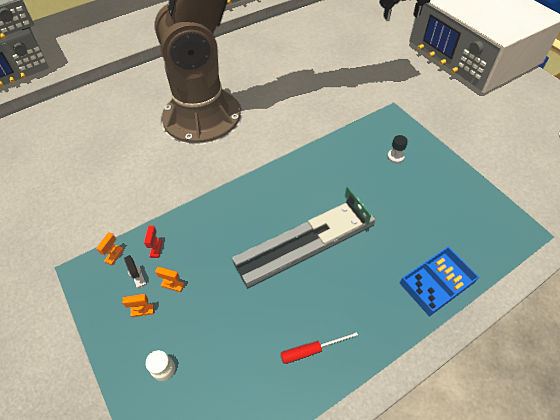

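The top view shows the black-grip T-bolt at about (419,231) among orange and red decoys. The rail runs from (200,185) to (335,188), its free stretch is on the right, and the notch opens at about (243,184). The round stud is at (118,226). The scene view agrees.

```bash
sed -i "s/np.array(p\['rotation'\])/R.from_rotvec(p['rotation']).as_matrix() if np.size(p['rotation'])==3 else np.array(p['rotation'])/" h.py
python3 - <<'E'
from h import *
c=cam('top'); im=cv2.imread('pics/top0.png')
g=im.max(2)
m=((g<45)).astype(np.uint8); sub=np.zeros_like(m); sub[215:250,405:432]=m[215:250,405:432]
cs,_=cv2.findContours(sub,0,1); k=max(cs,key=cv2.contourArea); r=cv2.minAreaRect(k); b=cv2.boxPoints(r)
P=onz(c,b,.072); print('grip',r,onz(c,[r[0]],.072),P.round(3).tolist())
# rail corners at z=.03
print('rail', onz(c,[[335,173],[335,204],[202,169],[200,199]],.03).round(3).tolist())
print('notch',onz(c,[[256,171],[256,202],[243,184]],.036).round(3).tolist())
for n,a in(('t',im[160:280,350:470]),('r',im[150:230,190:350])):
    cv2.imwrite(f'pics/{n}.png',cv2.resize(a,None,fx=5 if n=='r' else 4,fy=5 if n=='r' else 4))
a=cv2.imread('pics/r.png');b=cv2.imread('pics/t.png');b=cv2.copyMakeBorder(b[200:400],0,0,0,800-b.shape[1],0)
cv2.imwrite('pics/both.png',np.vstack([a[:400],b]))
E
```

```text
grip ((420.5, 229.5), (19.0, 7.0), 90.0) [[ 0.43171086 -0.3790686   0.072     ]] [[0.456, -0.373, 0.072], [0.455, -0.39, 0.072], [0.408, -0.385, 0.072], [0.408, -0.368, 0.072]]
rail [[0.598, -0.181, 0.03], [0.514, -0.176, 0.03], [0.622, 0.172, 0.03], [0.54, 0.177, 0.03]]
notch [[0.609, 0.028, 0.036], [0.525, 0.03, 0.036], [0.575, 0.063, 0.036]]
```

View pics/both.png

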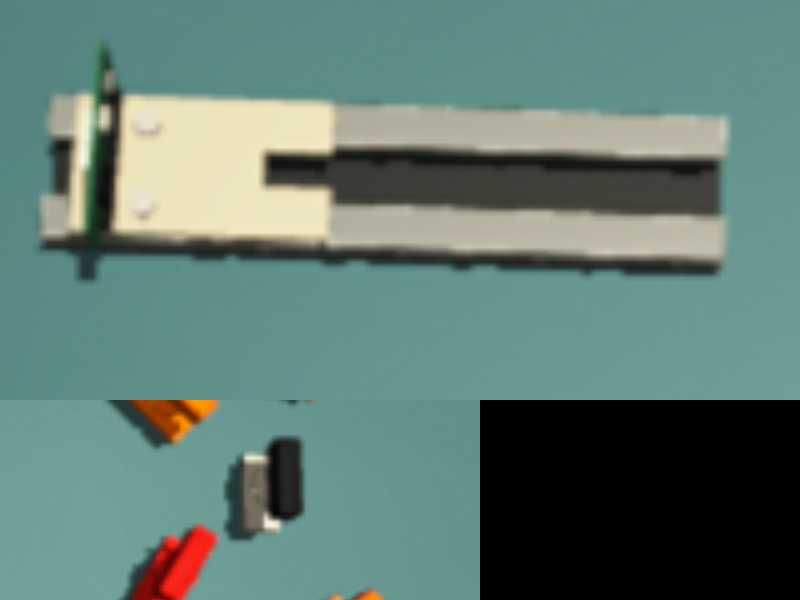

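Emit:
{"fn": "play_rows", "kwargs": {"plan": [[0.6,-42,-31.4,-2.5,1.4],[0.6,-42,-31.4,-2.5,1.4],[0.6,-42,-31.4,-2.5,1.4],[0.6,-42,-31.4,-2.5,1.4],[0.6,-42,-31.4,-2.5,1.4],[0.6,-42,-31.4,-2.5,1.4],[0.6,-42,-31.4,-2.5,1.4],[0.6,-42,-31.4,-2.5,1.4],[0.6,-42,-31.4,-2.5,1.4],[0.6,-42,-31.4,-2.5,1.4],[0.6,-42,-31.4,-2.5,1.4],[0.6,-42,-31.4,-2.5,1.4]], "newtons": 40}}

```text
clock: 1.1
tool_pos: [0.4869, 0.1702, 0.2692]
eef_rot: [-2.412, -2.012, 0.0]
contact_force: [0.8, 0.0, -0.1]
grip_width: 0.0512
gripper_force: 0.0
```

```bash
cat > go.py <<'E'
import sys
from h import *
# usage: go.py x y z yawdeg(of tool y, world)
s=robot.read_state(); M=R.from_rotvec(s['eef_rot']).as_matrix(); p=np.array(s['tool_pos'])
yaw=np.degrees(np.arctan2(M[1,1],M[0,1])); print('t',s['clock'],'tcp',p.round(4),'yaw_y',yaw.round(2),'tilt',M[:,2].round(4),'q',np.round(s['joint_pos'],2),'F',np.round(s['contact_force'],1),s['grip_width'])
if len(sys.argv)>3:
    x,y,z,w=map(float,sys.argv[1:5]); print('shift cm',(M.T@(np.array([x,y,z])-p)*100).round(2),'roll',np.radians((yaw-w+180)%360-180).round(3))
E
python3 go.py .432 -.38 .25 -90; python3 -c "
from h import *
print(robot.camera_params('wrist')['T_tool_cam'])"
```

```text
t 1.1 tcp [0.4869 0.1702 0.2692] yaw_y -10.34 tilt [-2.e-04  2.e-04 -1.e+00] q [-0.84  0.24  0.49  1.83 -0.13  1.1  -0.48] F [ 0.8  0.  -0.1] 0.05124381031287464
shift cm [-55.11   4.47   1.91] roll 1.39
[[-7.21466199e-04  9.53819483e-01  3.00379550e-01  7.76096636e-02]
 [ 9.99999099e-01  3.48096361e-04  1.29650789e-03  2.60460431e-04]
 [ 1.13207346e-03  3.00380215e-01 -9.53818874e-01 -1.28526084e-01]
 [ 0.00000000e+00  0.00000000e+00  0.00000000e+00  1.00000000e+00]]
```

Emit:
{"fn": "play_rows", "kwargs": {"plan": [[0.6,-55,4.5,0.5,1.39],[0.6,-55,4.5,0.5,1.39],[0.6,-55,4.5,0.5,1.39],[0.6,-55,4.5,0.5,1.39],[0.6,-55,4.5,0.5,1.39],[0.6,-55,4.5,0.5,1.39],[0.6,-55,4.5,0.5,1.39],[0.6,-55,4.5,0.5,1.39],[0.6,-55,4.5,0.5,1.39],[0.6,-55,4.5,0.5,1.39],[0.6,-55,4.5,0.5,1.39],[0.6,-55,4.5,0.5,1.39]]}}

```text
clock: 2.1
tool_pos: [0.4404, -0.3273, 0.2643]
eef_rot: [-3.141, -0.002, 0.0]
contact_force: [0.8, 0.7, 0.4]
grip_width: 0.0513
gripper_force: 0.0
```

```bash
python3 go.py .432 -.38 .25 -90
```

```text
t 2.1 tcp [ 0.4404 -0.3273  0.2643] yaw_y -89.94 tilt [-3.e-04  4.e-04 -1.e+00] q [-0.13  0.39  0.94  1.78 -0.34  1.14 -0.66] F [0.8 0.7 0.4] 0.051319689044974345
shift cm [-0.85  5.27  1.42] roll 0.001
```

Emit:
{"fn": "play_rows", "kwargs": {"plan": [[0.6,-0.8,5.2,4.0,0],[0.6,-0.8,5.2,4.0,0],[0.6,-0.8,5.2,4.0,0],[0.6,-0.8,5.2,4.0,0],[0.6,-0.8,5.2,4.0,0]]}}

```text
clock: 2.52
tool_pos: [0.4334, -0.3773, 0.2245]
eef_rot: [-3.141, -0.012, 0.001]
contact_force: [0.9, -0.3, -0.2]
grip_width: 0.0516
gripper_force: 0.0
```

```bash
python3 go.py
python3 - <<'E'
from h import *
im,s=snap('wrist','w1.png'); c=cam('wrist',s)
print(proj(c,[[.432,-.379,.072]]))
g=im.max(2); m=(g<50).astype(np.uint8)
for k in cv2.findContours(m,0,1)[0]:
    if cv2.contourArea(k)>400:
        r=cv2.minAreaRect(k); P=onz(c,cv2.boxPoints(r),.072); print(r,onz(c,[r[0]],.072).round(4),P.round(4).tolist())
E
```

```text
t 2.5167 tcp [ 0.4334 -0.3773  0.2245] yaw_y -89.55 tilt [-3.e-04  7.e-04 -1.e+00] q [ 0.01  0.47  0.89  1.77 -0.41  1.09 -0.52] F [ 0.9 -0.3 -0.2] 0.051550506120508245
[[283.48442824 202.78892829]]
((279.5, 342.5), (153.0, 559.0), 90.0) [[ 0.2894 -0.3765  0.072 ]] [[0.3701, -0.1201, 0.072], [0.3739, -0.6316, 0.072], [0.1918, -0.6792, 0.072], [0.1871, -0.0747, 0.072]]
((286.5303039550781, 198.54933166503906), (19.034101486206055, 59.11686706542969), 5.31454610824585) [[ 0.4358 -0.3816  0.072 ]] [[0.4099, -0.3712, 0.072], [0.4617, -0.3756, 0.072], [0.4604, -0.3914, 0.072], [0.4083, -0.3878, 0.072]]
((34.823143005371094, 54.17650604248047), (90.38053131103516, 70.98482513427734), 84.66783905029297) [[ 0.5476 -0.1894  0.072 ]] [[0.5757, -0.1657, 0.072], [0.58, -0.2188, 0.072], [0.5177, -0.2144, 0.072], [0.5126, -0.1574, 0.072]]
```

View pics/w1.png

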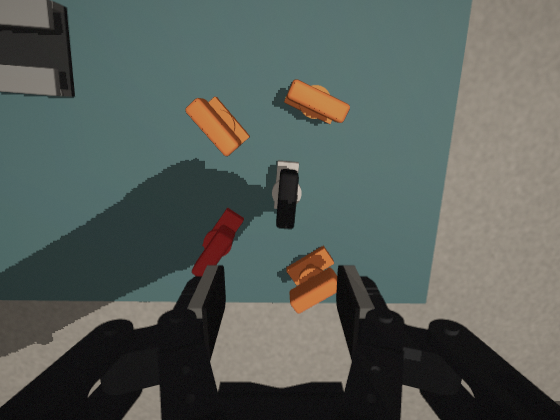

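The wrist view shows the black grip at (287,199), lying at −4.6°. The red decoy's tip at (240,212) is close to where the left finger will come down, so I'll descend with a narrow opening.

Emit:
{"fn": "play_rows", "kwargs": {"plan": [[0.33,0.2,0.42,9,0.087],[0.33,0.2,0.42,9,0.087],[0.33,0.2,0.42,9,0.087],[0.33,0.2,0.42,9,0.087],[0.33,0.2,0.42,12,0.087],[0.33,0.2,0.42,14,0.087],[0.33,0.2,0.42,15,0.087],[0.33,0.2,0.42,15.8,0.087],[0.33,0.2,0.42,16.5,0.087],[0.33,0.2,0.42,16.5,0.087]]}}

```text
clock: 3.4
tool_pos: [0.4356, -0.3821, 0.0599]
eef_rot: [3.139, -0.124, 0.001]
contact_force: [-0.0, 0.1, -0.1]
grip_width: 0.0284
gripper_force: 0.0
```

```bash
python3 go.py .4355 -.3815 .059 -94.6
```

```text
t 3.4 tcp [ 0.4356 -0.3821  0.0599] yaw_y -94.51 tilt [ 5.e-04 -1.e-04 -1.e+00] q [ 0.14  0.68  0.73  1.91 -0.63  0.79 -0.42] F [-0.   0.1 -0.1] 0.028359151669019998
shift cm [-0.02 -0.06  0.09] roll 0.002
```

Close, then lift.

Emit:
{"fn": "play_rows", "kwargs": {"plan": [[0.1,0,0,0,0],[0,0,0,0,0],[0,0,0,0,0],[0,0,0,0,0],[0,0,0,0,0],[0,0,0,0,0]], "newtons": 60}}

```text
clock: 3.9
tool_pos: [0.4358, -0.3828, 0.0606]
eef_rot: [3.138, -0.125, 0.002]
contact_force: [-0.5, 0.1, 7.1]
grip_width: 0.0149
gripper_force: 60.1
```

Emit:
{"fn": "play_rows", "kwargs": {"plan": [[0,0,0,-1,0],[0,0,0,-3,0],[0,0,0,-6,0],[0,0,0,-9,0],[0,0,0,-11,0],[0,0,0,-11,0]]}}

```text
clock: 4.4
tool_pos: [0.4363, -0.384, 0.1742]
eef_rot: [3.136, -0.125, 0.008]
contact_force: [1.1, -0.4, -1.4]
grip_width: 0.0151
gripper_force: 59.0
```

```bash
python3 go.py .562 -.09 .17 -4
```

```text
t 4.4 tcp [ 0.4363 -0.384   0.1742] yaw_y -94.58 tilt [ 0.0049 -0.0035 -1.    ] q [ 0.04  0.54  0.87  1.82 -0.49  1.   -0.54] F [ 1.1 -0.4 -1.4] 0.015070904464808863
shift cm [ 10.19 -30.31   0.38] roll -1.581
```

Emit:
{"fn": "play_rows", "kwargs": {"plan": [[0,10.3,-30,-1,-1.58],[0,10.3,-30,-1,-1.58],[0,10.3,-30,-1,-1.58],[0,10.3,-30,-1,-1.58],[0,10.3,-30,-1,-1.58],[0,10.3,-30,-1,-1.58],[0,10.3,-30,-1,-1.58],[0,10.3,-30,-1,-1.58],[0,10.3,-30,-1,-1.58],[0,10.3,-30,-1,-1.58],[0,10.3,-30,-1,-1.58],[0,10.3,-30,-1,-1.58]]}}

```text
clock: 5.4
tool_pos: [0.561, -0.0909, 0.1791]
eef_rot: [-2.374, -2.056, 0.002]
contact_force: [0.2, -0.3, -1.9]
grip_width: 0.0153
gripper_force: 59.2
```

Emit:
{"fn": "play_rows", "kwargs": {"plan": [[0,0,0,0,-0.08],[0,0,0,0,-0.08],[0,0,0,0,-0.08],[0,0,0,0,-0.08]]}}

```text
clock: 5.73
tool_pos: [0.5613, -0.0913, 0.1794]
eef_rot: [-2.301, -2.138, 0.001]
contact_force: [0.1, -0.2, -1.4]
grip_width: 0.0149
gripper_force: 59.2
```

```bash
python3 go.py .562 -.09 .17 -4;  python3 - <<'E'
from h import *
im,s=snap('wrist','w2.png'); c=cam('wrist',s)
print(proj(c,[[.569,.055,.036],[.567,.029,.036],[.5645,-.062,.03]]).round())
E
```

```text
t 5.7333 tcp [ 0.5613 -0.0913  0.1794] yaw_y -4.2 tilt [-6.e-04  1.e-04 -1.e+00] q [-0.26  0.43  0.45  1.82 -0.23  0.94  0.22] F [ 0.1 -0.2 -1.4] 0.014862829529800153
shift cm [0.13 0.06 0.94] roll -0.003
[[276.   5.]
 [276.  45.]
 [282. 169.]]
```

View pics/w2.png

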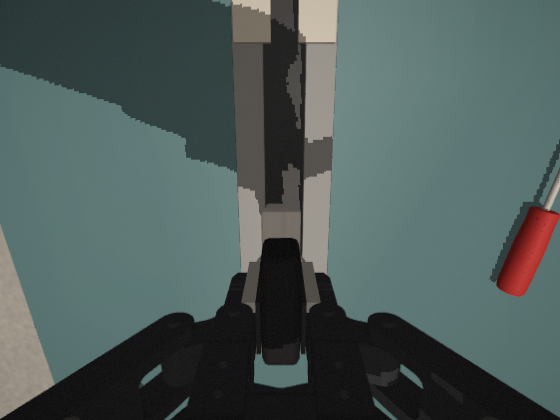

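The wrist view shows the bolt held straight. Slot edges are at columns of about 263 and 304, the rail's outer edges at (235,60) and (335,60), the plate edge at row 42, and the notch between columns 271 and 299.

Run:
```python
from h import *
s=robot.read_state(); c=cam('wrist',s); im=cv2.imread('pics/w2.png'); g=cv2.cvtColor(im,6).astype(int)
hsv=cv2.cvtColor(im,cv2.COLOR_BGR2HSV)
sat=hsv[...,1]<70
for r in (60,100,130,200): 
    L=[i for i in range(215,262) if sat[r,i:i+4].all()][:1]; Rr=[i for i in range(355,310,-1) if sat[r,i-3:i+1].all()][:1]
    print(r,L,Rr, onz(c,[[L[0],r],[Rr[0]+1,r]],.03).round(4).tolist() if L and Rr else '')
for r in (8,20,30): print(r,np.where(np.abs(np.diff(g[r,262:312]))>20)[0]+262)
print('edge',onz(c,[[250,42],[320,42]],.036).round(4).tolist(),'notch',onz(c,[[271.5,20],[299,20]],.036).round(4).tolist())
b=np.where(g[250:360,281]<40)[0]; row=g[300,240:330]; print(np.where(np.diff(row))[0][:0])
```

```text
60 [215] [355] [[0.5205, 0.0234, 0.03], [0.626, 0.0157, 0.03]]
100 [215] [355] [[0.5168, -0.0049, 0.03], [0.6257, -0.0129, 0.03]]
130 [215] [355] [[0.5139, -0.0274, 0.03], [0.6255, -0.0356, 0.03]]
200 [215] [355] [[0.5064, -0.0845, 0.03], [0.6251, -0.0932, 0.03]]
8 [269 270 292 297 298]
20 [269 270 293 297 298]
30 [270 291 294 297 298 299]
edge [[0.5483, 0.0326, 0.036], [0.5988, 0.0289, 0.036]] notch [[0.565, 0.0457, 0.036], [0.5845, 0.0442, 0.036]]
[]
```

Emit:
{"fn": "play_rows", "kwargs": {"plan": [[0,3.76,0.3,3,0],[0,3.76,0.3,5,0],[0,3.76,0.3,7,0],[0,3.76,0.3,8,0],[0,3.76,0.3,8,0],[0,3.76,0.3,8,0]]}}

```text
clock: 6.28
tool_pos: [0.5672, -0.0546, 0.0998]
eef_rot: [-2.3, -2.14, 0.001]
contact_force: [-0.6, -0.2, -0.6]
grip_width: 0.015
gripper_force: 59.1
```

```bash
python3 go.py .567 -.054 .0685 -4.2;  python3 - <<'E'
from h import *
a=snap('wrist','w3.png')[0]; b,s=snap('scene','s3.png'); c=cam('scene'); u=proj(c,[[.567,-.054,.05]])[0].astype(int);print(u)
x,y=u; b=cv2.resize(b[y-60:y+60,x-60:x+60],(420,420))
cv2.imwrite('pics/m3.png',cv2.resize(np.hstack([a[:,90:470],b]),None,fx=1,fy=1)[:,:,::-1])
E
```

```text
t 6.2833 tcp [ 0.5672 -0.0546  0.0998] yaw_y -4.11 tilt [-6.e-04 -5.e-04 -1.e+00] q [-0.28  0.53  0.4   1.89 -0.29  0.78  0.2 ] F [-0.6 -0.2 -0.6] 0.015039461845756302
shift cm [ 0.06 -0.03  3.13] roll 0.002
[285 242]
```

View pics/m3.png

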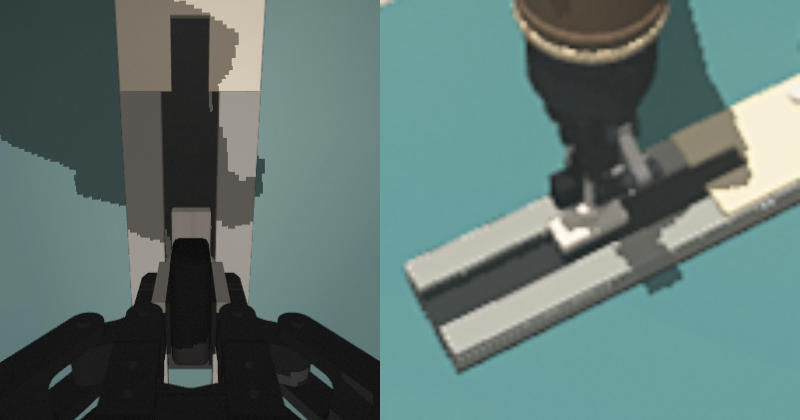

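The head (columns 172–211) is centred over the slot (164–217). The notch is centred at column 190, with its closed end at row 16.

Emit:
{"fn": "play_rows", "kwargs": {"plan": [[0,0,0,1,0],[0,0,0,1.8,0],[0,0,0,2.4,0],[0,0,0,2.8,0],[0,0,0,3.1,0],[0,0,0,3.1,0],[0,0,0,3.1,0]]}}

```text
clock: 6.97
tool_pos: [0.5672, -0.054, 0.0684]
eef_rot: [-2.298, -2.142, 0.0]
contact_force: [-0.2, 0.1, -2.0]
grip_width: 0.0149
gripper_force: 59.3
```

```bash
python3 - <<'E'
from h import *
s=robot.read_state(); s['tool_pos']=[.5672,-.0546,.0998]; s['eef_rot']=[-2.3,-2.14,.001]; c=cam('wrist',s)
print(onz(c,[[280,16],[281,91]],.036).round(4))
E
python3 go.py .575 .056 .0685 -4.2
```

```text
[[0.5758 0.0663 0.036 ]
 [0.5738 0.0309 0.036 ]]
t 6.9667 tcp [ 0.5672 -0.054   0.0684] yaw_y -4.02 tilt [-3.e-04 -0.e+00 -1.e+00] q [-0.27  0.57  0.38  1.91 -0.31  0.71  0.23] F [-0.2  0.1 -2. ] 0.014890032622490439
shift cm [ 1.103e+01  0.000e+00 -1.000e-02] roll 0.003
```

Emit:
{"fn": "play_rows", "kwargs": {"plan": [[0,1,0,0,0],[0,2.5,0,0,0],[0,4,0,0,0],[0,5.5,0,0,0],[0,7,0,0,0],[0,8,0,0,0],[0,9,0,0,0],[0,10,0,0,0],[0,10.7,0,0,0],[0,11.1,0,0,0],[0,11.1,0,0,0],[0,11.1,0,0,0]]}}

```text
clock: 7.97
tool_pos: [0.5751, 0.0564, 0.0686]
eef_rot: [2.298, 2.142, -0.0]
contact_force: [-0.6, -0.1, -1.8]
grip_width: 0.015
gripper_force: 59.3
```

```bash
python3 go.py .575 .0567 .0685 -94.2
```

```text
t 7.9667 tcp [0.5751 0.0564 0.0686] yaw_y -4.03 tilt [ 0.e+00 -3.e-04 -1.e+00] q [-0.46  0.58  0.39  1.89 -0.32  0.72  0.04] F [-0.6 -0.1 -1.8] 0.014980151271425513
shift cm [ 0.02 -0.01  0.01] roll 1.574
```

Emit:
{"fn": "play_rows", "kwargs": {"plan": [[0,0,0,0,0.12],[0,0,0,0,0.24],[0,0,0,0,0.36],[0,0,0,0,0.48],[0,0,0,0,0.6],[0,0,0,0,0.72],[0,0,0,0,0.84],[0,0,0,0,0.96],[0,0,0,0,1.08],[0,0,0,0,1.2],[0,0,0,0,1.32],[0,0,0,0,1.32]]}}

```text
clock: 8.97
tool_pos: [0.575, 0.0561, 0.0685]
eef_rot: [3.129, 0.273, -0.0]
contact_force: [-0.0, 0.4, -1.6]
grip_width: 0.015
gripper_force: 59.3
```

```bash
python3 go.py .575 .0567 .0685 -94.2
```

```text
t 8.9667 tcp [0.575  0.0561 0.0685] yaw_y -80.01 tilt [-2.e-04 -6.e-04 -1.e+00] q [-0.7   0.67  0.76  1.91 -0.63  0.81 -0.99] F [-0.   0.4 -1.6] 0.014964990544006415
shift cm [ 0.01 -0.06 -0.  ] roll 0.248
```

Emit:
{"fn": "play_rows", "kwargs": {"plan": [[0,0,0,0,0.12],[0,0,-0.05,0,0.25],[0,0,-0.05,0,0.25],[0,0,-0.05,0.1,0.25],[0,0,-0.05,0.15,0.25],[0,0,-0.05,0.15,0.25]]}}

```text
clock: 9.47
tool_pos: [0.5749, 0.0571, 0.067]
eef_rot: [-3.14, 0.103, 0.0]
contact_force: [-0.6, -0.3, -1.4]
grip_width: 0.0151
gripper_force: 59.3
```

```bash
python3 go.py .575 .0567 .068 -94.2
```

```text
t 9.4667 tcp [0.5749 0.0571 0.067 ] yaw_y -93.76 tilt [-1.e-04  1.e-04 -1.e+00] q [-0.73  0.7   0.82  1.92 -0.69  0.83 -1.18] F [-0.6 -0.3 -1.4] 0.01505175572880587
shift cm [ 0.01  0.04 -0.1 ] roll 0.008
```

Lower gently until the floor pushes back, then release.

Emit:
{"fn": "play_rows", "kwargs": {"plan": [[0,0,0,0.05,0],[0,0,0,0.1,0],[0,0,0,0.1,0]]}}

```text
clock: 9.72
tool_pos: [0.5751, 0.0571, 0.0666]
eef_rot: [-3.139, 0.107, -0.0]
contact_force: [-2.2, -0.4, 5.2]
grip_width: 0.0148
gripper_force: 60.3
```

Emit:
{"fn": "play_rows", "kwargs": {"plan": [[0.1,0,0,0,0],[0.25,0,0,0,0],[0.35,0,0,0,0],[0.4,0,0,0,0],[0.4,0,0,0,0]]}}

```text
clock: 10.13
tool_pos: [0.575, 0.0573, 0.0661]
eef_rot: [-3.14, 0.108, -0.0]
contact_force: [-0.5, 0.2, -0.4]
grip_width: 0.0344
gripper_force: 0.0
```

Emit:
{"fn": "play_rows", "kwargs": {"plan": [[0.4,0,0,-1,0],[0.4,0,0,-2.5,0],[0.4,0,0,-5,0],[0.4,0,0,-8,0],[0.4,0,0,-12,0],[0.4,0,0,-15,0],[0.4,0,0,-15,0]]}}

```text
clock: 10.72
tool_pos: [0.5779, 0.0562, 0.2226]
eef_rot: [-3.138, 0.11, -0.013]
contact_force: [0.2, -1.2, 1.1]
grip_width: 0.0341
gripper_force: 0.0
```

```bash
python3 go.py;  python3 - <<'E'
from h import *
a,s=snap('wrist','w4.png'); c=cam('wrist',s); b,_=snap('scene','s4.png'); cs=cam('scene'); x,y=proj(cs,[[.575,.057,.05]])[0].astype(int)
print(proj(c,[[.575,.0567,.078],[.5758,.0663,.036]]))
u,v=proj(c,[[.575,.0567,.06]])[0].astype(int)
m=(a.max(2)<50).astype(np.uint8)
for k in cv2.findContours(m,0,1)[0]:
    if 300<cv2.contourArea(k)<8000:
        r=cv2.minAreaRect(k); print(r,onz(c,[r[0]],.078).round(4),onz(c,cv2.boxPoints(r),.078).round(4).tolist())
b=cv2.resize(b[y-50:y+50,x-50:x+50],(420,420))
cv2.imwrite('pics/m4.png',np.hstack([a[:,90:470],b])[:,:,::-1])
E
```

```text
t 10.7167 tcp [0.5779 0.0562 0.2226] yaw_y -94.02 tilt [ 0.0086  0.0011 -1.    ] q [-0.86  0.52  1.    1.77 -0.49  1.11 -1.33] F [ 0.2 -1.2  1.1] 0.03411966874026747
[[281.37803755 208.52507227]
 [271.22870319 196.2031081 ]]
((404.5, 207.5), (4.999999046325684, 190.99996948242188), 90.0) [[ 0.5686 -0.046   0.078 ]] [[0.5764, 0.0335, 0.078], [0.5652, -0.1258, 0.078], [0.5608, -0.1263, 0.078], [0.5721, 0.0337, 0.078]]
((280.0, 208.0), (60.0, 18.0), 90.0) [[0.5755 0.0578 0.078 ]] [[0.6014, 0.0633, 0.078], [0.6004, 0.0487, 0.078], [0.5483, 0.052, 0.078], [0.5494, 0.0674, 0.078]]
((180.82644653320312, 211.7440948486328), (107.45178985595703, 21.475019454956055), 85.60128784179688) [[0.5781 0.1411 0.078 ]] [[0.6228, 0.1461, 0.078], [0.6228, 0.1287, 0.078], [0.5291, 0.1356, 0.078], [0.5289, 0.1548, 0.078]]
```

View pics/m4.png

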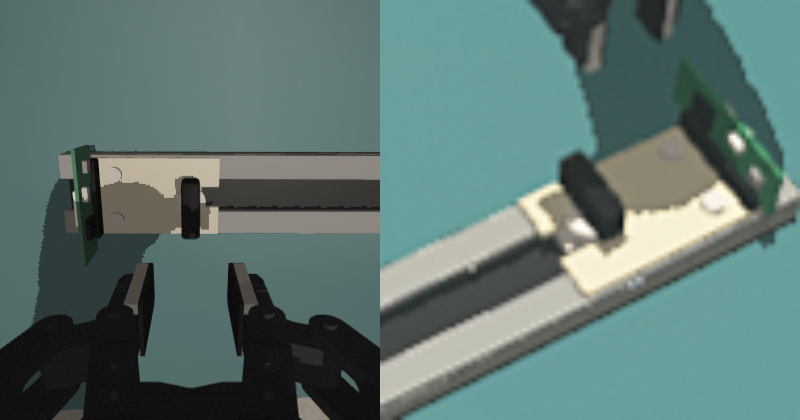

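The bolt stands upright and crosswise in the notch, with its grip centre at (280,208), within about 1 mm of the holder origin. The gripper is clear of it.

```bash
python3 -c "
from rig import robot
print(robot.hand_in())"
```

```text
the job is handed in; nothing more can be done
None
```

The T-bolt was dropped into the slot, slid into the notch, given a quarter turn to lock crosswise and left upright (about 1 mm from the holder origin in the last picture); the round stud was never approached, and I handed in at about 11 s of the 51 s limit, with no verdict shown.

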